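Set the neck-angle jig with its wedge

TASK

Lower the open green tilt board of the neck-angle jig gently by its steel bar handle until it lies shut on its rests, and let go of it; do not drop it. Then take the loose wooden wedge by its dark grip block and push it, thin end first and flat on the jig's base, in under the middle of the board's free edge until that edge has just lifted off the rests, about 4 mm (the brass line across the wedge is then at the edge). Finish while still gripping the wedge there, with nothing else touching the board, and leave the other things on the bench alone.

Things in the scene. Friction and masses are not known exactly. Their poses are not given: they have to be found in the camera images.
- apron (a point): Point on top of the fixed jig's white base plate (200 x 350 mm in x, y; top 12 mm above the bench), right below the middle of the shut green board's free edge. y: level, towards the hinge, the way the wedge is pushed; x: along the hinge; z up. The open apron runs from here 140 mm to -y. Two fixed rests, 10 mm high, lie under the board at x = -80..-60 and 60..80 mm; the wedge goes between.
- hinge (a point): Middle of the hinge axis (parallel to x of the apron point): 180 mm in +y from the apron point and 10 mm above it. Axes as the apron point's.
- board (a joint): Angle of the green board (rad): 0 shut on the rests, about 1.57 upright, up to 1.8. Board 170 mm wide, 180 mm from hinge to free edge, 14 mm thick, about 0.6 kg; shut, its underside is level, 10 mm above the base plate. The hinge is a little stiff: the board stays put above about 1.3 and falls shut if let go lower down. 0.022 rad lifts the free edge 4 mm.
- board_handle (a point): Centre of the board's steel bar handle: round bar 12 mm thick, 100 mm long, parallel to the hinge, on posts 92 mm apart; bar centre 42 mm above the board's upper face (56 above its underside), 160 mm from the hinge towards the free edge. Moves with the board; when shut, axes as the apron point's. Can be pinched from above at every board angle.
- board_edge (a point): Middle of the lower edge of the board's free end; 10 mm above the base plate when shut. Moves with the board.
- wedge_grip (a point): Centre of the dark grip block at the thick end of the loose wedge: 32 wide (x), 40 long (y), 45 mm high (z), this point 22.5 mm above the underside. y points to the thin end, 130 mm ahead. The wedge is 150 mm long, 32 wide, 0.12 kg; its ramp, 110 mm long, falls evenly from 24 mm thick at the block to 6 mm. A brass line crosses it 49 mm from the thin end, where it is 14 mm thick.
- wedge_tip (a point): Middle of the thin end of the wedge, at its underside: 130 mm ahead (+y) of the grip block's centre. Axes as for the grip block.
- sander: Bystander: cork sanding block 102 x 61 x 31 mm, origin under its middle.
- spacer: Bystander: plain pale wooden block 70 x 45 x 22 mm, origin under its middle. Not for use.
- scraper: Bystander: yellow plastic scraper lying on the bench.
- glue: Bystander: white glue bottle, 60 mm thick, 170 mm high, origin under its middle.
- screws: Bystander: jar with steel cap, 64 mm thick, 70 mm high, origin under its middle.
- clamp: Bystander: orange bar clamp, 200 mm long, lying on the bench.
- chisel: Bystander: chisel with a dark handle, 240 mm long, lying on the bench.
Not all that is in view belongs to the job. What is shaped like the part that bears wedge_grip but blue or turquoise is not meant.

How it is judged:
By the outcome, as a careful person would: the job done as asked, in the order asked, and still so for the second after the job is handed in, while the arm keeps its last pose, push and grip.
It also fails if it takes over 61 s, if anything falls off the work surface, if the arm or the gripper's body presses on something with over 40 N, if the wrist force passes 120 N, or if a joint passes its speed limit or range.

ROBOT

A 7-joint arm with a two-finger parallel gripper is mounted at the origin on the work surface. World frame = base frame: x ahead of the robot, y to its left, z up, the work surface at z = 0. Lengths are in mm, angles in rad, forces in N, time in s.
With the tool pointing down it reaches from about 425 to 1025 mm from the base axis. Payload 9.4 kg.
Tool frame: the origin (TCP) lies between the finger pads; the fingertips stand bot.finger_overhang ahead of it and the grasp point (between the pads) is the TCP (bot.finger_overhang is the distance from the TCP to the fingertips, in mm); x points along the fingers, y is the direction in which the jaws open and shut, and the axes are right-handed (so a half turn about x gives the same grasp; the last joint's range is limited). The gripper opens to 85 mm and grips with 20 to 120 N. Pads are 22 mm wide; open, the fingers measure 114 mm over their backs; the gripper's body (76 mm by 85 mm) begins 54 mm behind the grasp point. The pads swing forward as they close: fully open they stand 13 mm farther back than shut.
Start: joints at [1.101, 0.599, -0.003, 1.599, 0.002, 0.943, -0.08], TCP at [277.505, -669.788, 250.275] pointing down, gripper open.
Joint ranges: [-2.57, 2.57], [-0.35, 1.97], [-1.29, 1.29], [0.11, 2.56], [-1.05, 4.19], [0.11, 1.86], [-2.63, 2.63]. Speed limits (rad/s): [2.22, 2.22, 3.01, 3.01, 3.14, 3.14, 3.14].

INTERFACE

Orientations are given as a rotation vector (axis times angle).
In Python, from cell import bot, get_image gives the robot as it stands. The module is installed in compiled form; this text tells all that it offers.
- The arm moves only by the shell command python3 -m crank 'ROWS'. ROWS is JSON, a list of rows, each an object with "hand": the gripper command: -1 is shut, 1 is fully open, values between are in proportion; "linear": the shift along the tool's x, y, z in units of 0.03 m (1.0 is 0.03 m), a list of three; "dr": the turn, a rotation vector about the tool's x, y, z in units of pi/2 rad (1.0 is pi/2 rad), a list of three. In form: [{"hand": hand, "linear": [dx, dy, dz], "dr": [rx, ry, rz]}, ...]. A call has 1 to 12 rows; each row shifts and turns the commanded pose from where the row before left it, along the tool's axes as they then stand; what a row does not reach is not made up. A row lasts 1/8 s, in which the tool goes at most 62.5 mm and 10.7 degrees, less where a joint would pass 70% of its speed; a pose out of reach is approached as far as the arm can. A call with a number of a shift or a turn outside -1 to 1 is refused whole. A call with a gripper value outside its range is refused whole. The fingers move at their own pace and stop on an object; the grip force is fixed at half the most. Time passes only in rows, so rows that do not move let the fingers close. It gives the time, the measured TCP pose, the force and the opening at its end, in the units of the state.
- bot.observe(): the state, without advancing time (a new reading comes with each control period).
- get_image(name): name is "scene" or "side" or "wrist"; returns a dict with "image" (384x512x3 uint8, red, green, blue), "vertical_fov" (degrees; the focal length in pixels is half the picture's height over the tangent of half this angle, whatever the lens; pixels are square), "cx", "cy" (the principal point, pixels), "R" (3x3) and "t" (3): a world point X has camera coordinates R X + t. Camera axes: x right, y down, z forward; pixel columns grow to the right and rows downward; lengths in mm; the calibration is good to about 2 mm. A picture is of the moment at which its call begins. There is no depth.
- bot.finish_job(): hands the job in, once; it reports no verdict.
The state is a dict: "t": time; "joint_positions": joint angles; "joint_velocities": joint speeds; "joint_torque": joint torques, N m; "eef_pos": TCP position; "tcp_rot": TCP orientation; "wrist_force": force on the tool from outside, world axes, zero at the start; "ft_torque": the same for the moment, N m; "width": finger opening in mm.
Only numpy, scipy, OpenCV 4.12 (cv2) and the standard library are available. Lean on these libraries where they do the work, as an engineer would, in place of code of your own. Each camera call takes 0.05 s, during which the arm holds its last target.

## Working session

There is one attempt and no reset: what is moved stays moved. The work goes in short steps, Python scripts to look and compute and a shell command to move; the robot and the scene stay as the last step left them, time stands still between calls to the robot, and variables do not carry over. Pictures are saved under pics/ and viewed, and the job is handed in when it is done.

```bash
mkdir -p pics
python3 - <<'E'
from cell import bot,get_image
import cv2,numpy as np
print(bot.observe(),bot.finger_overhang)
for n in("scene","side","wrist"):
    d=get_image(n);cv2.imwrite(f"pics/{n}0.png",d["image"][:,:,::-1]);print(n,d["vertical_fov"],d["cx"],d["cy"],np.round(d["R"],3).tolist(),np.round(d["t"],1))
E
```

```text
{'t': 0.0, 'joint_positions': array([ 1.10131005,  0.60013153, -0.00254971,  1.60016214,  0.00179382,
        0.94292403, -0.07980028]), 'joint_velocities': array([ 0.00071961, -0.00120855,  0.00122766, -0.00126715,  0.00071378,
        0.00011619,  0.00063685]), 'joint_torque': array([ 1.56644223e-04, -7.76445365e+01,  1.56504191e+00, -2.58007783e+01,
        1.23441344e-02,  8.99894745e-03, -3.23070287e-05]), 'eef_pos': array([ 277.31476113, -669.35943699,  249.40070409]), 'tcp_rot': array([ 2.00605549,  0.40086902, -2.00698068]), 'wrist_force': array([ 0.44050443, -0.77393812,  0.18967029]), 'ft_torque': array([ 0.04071835, -0.04290869, -0.0096252 ]), 'width': 85.47230378667936} 19.0
scene 47.4054692550603 248.51258845815616 188.2931670931596 [[-0.838, 0.545, 0.014], [0.436, 0.687, -0.581], [-0.326, -0.481, -0.814]] [ 451.2 -189.6 1747.2]
side 46.9938251724554 248.42758923993532 192.2051977506133 [[-0.717, -0.697, -0.011], [-0.54, 0.565, -0.624], [0.442, -0.441, -0.781]] [ 376.3  343.8 1224.3]
wrist 59.70305793313495 247.50348082659966 187.6543649594529 [[0.383, -0.924, -0.003], [-0.88, -0.366, 0.303], [-0.281, -0.114, -0.953]] [-724.1  -39.2  380.7]
```

View pics/scene0.png

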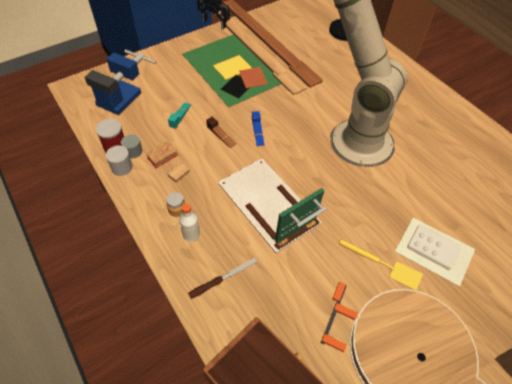

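View pics/side0.png

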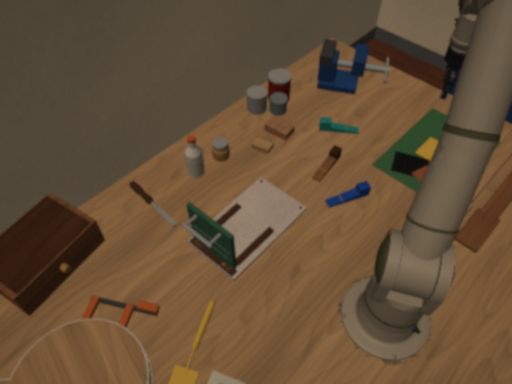

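View pics/wrist0.png

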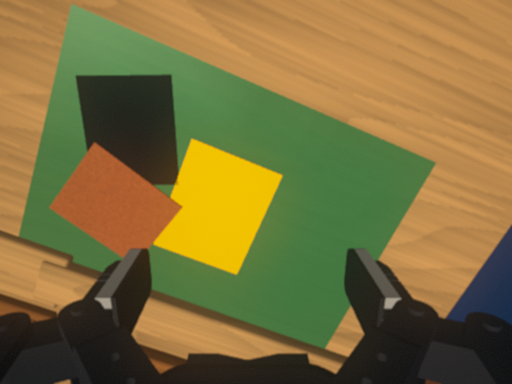

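The scene view shows the jig at about (270,205), with its board open at (300,212). The brown wedge is at (220,131), with its grip at (212,122). The blue and teal wedges are decoys. Next I'll zoom in.

Run:
```python
import cv2
a=cv2.imread("pics/scene0.png")[100:260,190:340];b=cv2.imread("pics/side0.png")[135:285,180:380]
cv2.imwrite("pics/sc1.png",cv2.resize(a,None,fx=3.7,fy=3.7,interpolation=cv2.INTER_CUBIC))
cv2.imwrite("pics/si1.png",cv2.resize(b,None,fx=4,fy=4,interpolation=cv2.INTER_CUBIC))
```

```text
(no output)
```

View pics/sc1.png

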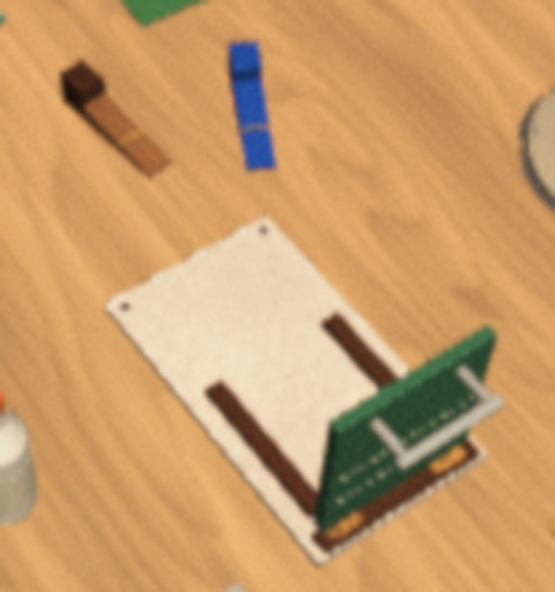

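View pics/si1.png

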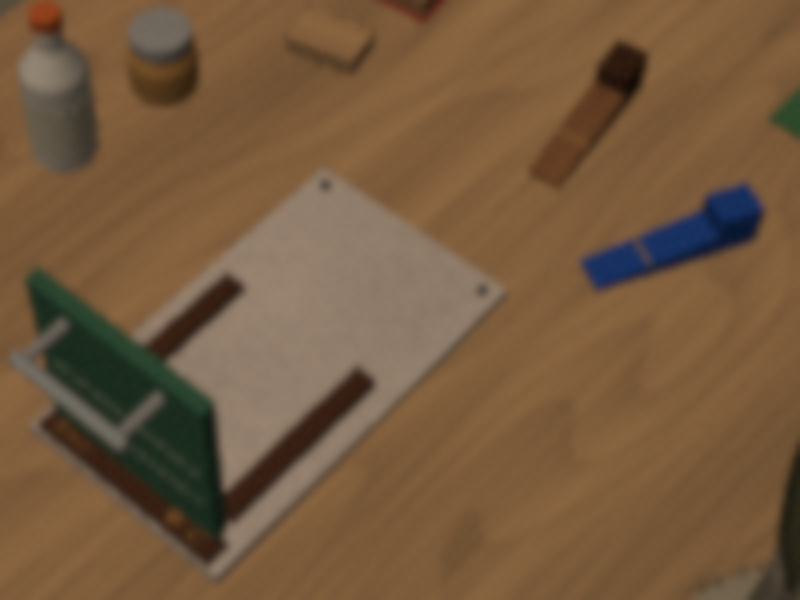

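```bash
cat > h.py <<'E'
import numpy as np
from cell import bot,get_image
def cam(n):
    d=get_image(n); d["R"]=np.array(d["R"]);d["t"]=np.array(d["t"]);d["f"]=192/np.tan(np.radians(d["vertical_fov"])/2);return d
def ray(d,p):
    v=d["R"].T@np.array([(p[0]-d["cx"])/d["f"],(p[1]-d["cy"])/d["f"],1]);return -d["R"].T@d["t"],v
def plane(d,p,z):
    c,v=ray(d,p);return c+v*(z-c[2])/v[2]
def tri(d1,p1,d2,p2):
    c,v=ray(d1,p1);e,w=ray(d2,p2)
    A=np.stack([v,-w],1);s=np.linalg.lstsq(A,e-c,rcond=None)[0]
    a=c+v*s[0];b=e+w*s[1];return (a+b)/2,np.linalg.norm(a-b)
def proj(d,X):
    q=d["R"]@np.asarray(X,float)+d["t"];return np.array([d["cx"]+d["f"]*q[0]/q[2],d["cy"]+d["f"]*q[1]/q[2]])
E
python3 - <<'E'
from h import *
np.set_printoptions(precision=1,suppress=True)
s=cam("scene");i=cam("side")
S=lambda x,y:(190+(x+.5)/3.7-.5,100+(y+.5)/3.7-.5)
I=lambda x,y:(180+(x+.5)/4-.5,135+(y+.5)/4-.5)
print("corners@12")
P=[plane(s,S(*p),12) for p in[(270,217),(107,305),(320,560),(485,452)]];print(np.array(P))
Q=[plane(i,I(*p),12) for p in[(506,291),(322,168),(33,425),(215,573)]];print(np.array(Q))
for A in(P,Q):print([np.linalg.norm(A[k]-A[(k+1)%4]) for k in range(4)])
print("bar",tri(s,S(499,402),i,I(120,443)),tri(s,S(402,461),i,I(15,357)))
print("board top corners(upper edges)",tri(s,S(492,330),i,I(213,408)),tri(s,S(335,425),i,I(33,272)))
# grip top centre z45
print("grip",tri(s,S(84,73),i,I(625,58)),plane(s,S(84,75),45),plane(i,I(625,60),45))
# tip top edge corners z=6
print("tip",[plane(s,S(*p),6) for p in[(152,175),(172,160)]],[plane(i,I(*p),6) for p in[(532,172),(558,184)]])
E
```

```text
corners@12
[[ 390.4 -128.9   12. ]
 [ 590.1 -122.    12. ]
 [ 574.3  222.5   12. ]
 [ 379.6  213.5   12. ]]
[[ 391.2 -133.8   12. ]
 [ 591.2 -126.4   12. ]
 [ 573.4  219.8   12. ]
 [ 380.8  211.2   12. ]]
[np.float64(199.8741781039812), np.float64(344.815225465589), np.float64(194.8777616885433), np.float64(342.5465795357523)]
[np.float64(200.10561170989402), np.float64(346.6350815563579), np.float64(192.84731951419934), np.float64(345.11970044616373)]
bar (array([424.9, 247.4, 181.8]), np.float64(2.7558061652420904)) (array([527.1, 250.2, 182. ]), np.float64(1.9572483002471142))
board top corners(upper edges) (array([392.5, 193.3, 197.2]), np.float64(4.153758111675872)) (array([560.9, 201.9, 200.9]), np.float64(2.284008603354176))
grip (array([ 464.3, -380.3,   47.2]), np.float64(2.9472370874562386)) [ 465.2 -377.7   45. ] [ 464.3 -382.2   45. ]
tip [array([ 460.7, -247.2,    6. ]), array([ 431.7, -253.7,    6. ])] [array([ 459.6, -252.7,    6. ]), array([ 434.8, -257.6,    6. ])]
```

Run:
```python
from h import *
from scipy.spatial.transform import Rotation as Ro
R=Ro.from_rotvec(bot.observe()["tcp_rot"]).as_matrix();print(R.round(3))
for psi in(0.04,):
  for name,y in (("handle +y",[-np.sin(psi),np.cos(psi),0]),("handle -y",[np.sin(psi),-np.cos(psi),0]),("wedge+",[.99,.139,0]),("wedge-",[-.99,-.139,0])):
    y=np.array(y);x=np.array([0,0,-1.]);T=np.stack([x,y,np.cross(x,y)],1)
    print(name,(Ro.from_matrix(R).inv()*Ro.from_matrix(T)).as_rotvec()/(np.pi/2))
```

```text
[[-0.     0.383 -0.924]
 [ 0.001 -0.924 -0.383]
 [-1.    -0.001  0.   ]]
handle +y [-1.77534518e+00 -6.82733594e-04  2.05761539e-04]
handle -y [2.24654678e-01 1.46033200e-04 4.84550088e-04]
wedge+ [-8.38683961e-01 -2.79680901e-04  4.64025195e-04]
wedge- [1.16131592e+00 4.97334749e-04 2.99757496e-04]
```

```bash
python3 -m crank '[{"hand":-0.15,"linear":[0,0,0],"dr":[0.1123,0,0]},{"hand":-0.15,"linear":[0,0,0],"dr":[0.1123,0,0]},{"hand":-0.15,"linear":[0,-1,-0.7],"dr":[0,0,0]},{"hand":-0.15,"linear":[0,-1,-0.7],"dr":[0,0,0]},{"hand":-0.15,"linear":[0,-1,-0.7],"dr":[0,0,0]},{"hand":-0.15,"linear":[0,-1,-0.7],"dr":[0,0,0]},{"hand":-0.15,"linear":[0,-1,-0.7],"dr":[0,0,0]},{"hand":-0.15,"linear":[0,-1,-0.7],"dr":[0,0,0]},{"hand":-0.15,"linear":[0,-1,-0.7],"dr":[0,0,0]},{"hand":-0.15,"linear":[0,-1,-0.7],"dr":[0,0,0]},{"hand":-0.15,"linear":[0,-1,-0.7],"dr":[0,0,0]},{"hand":-0.15,"linear":[0,-1,-0.7],"dr":[0,0,0]}]'
```

```text
t: 1.75
eef_pos: [475.9, -360.6, 250.3]
tcp_rot: [2.201, 0.044, -2.201]
wrist_force: [1.2, -0.1, 0.5]
width: 36.5
```

```bash
python3 -m crank '[{"hand":-0.15,"linear":[0,-1,-0.1],"dr":[0,0,0]},{"hand":-0.15,"linear":[0,-1,-0.1],"dr":[0,0,0]},{"hand":-0.15,"linear":[0,-1,-0.1],"dr":[0,0,0]},{"hand":-0.15,"linear":[0,-1,-0.1],"dr":[0,0,0]},{"hand":-0.15,"linear":[0,-1,-0.1],"dr":[0,0,0]},{"hand":-0.15,"linear":[0,-1,-0.1],"dr":[0,0,0]},{"hand":-0.15,"linear":[0,-1,0],"dr":[0,0,0]},{"hand":-0.15,"linear":[0,-1,0],"dr":[0,0,0]},{"hand":-0.15,"linear":[0,-1,0],"dr":[0,0,0]},{"hand":-0.15,"linear":[0,-1,0],"dr":[0,0,0]},{"hand":-0.15,"linear":[0,-1,0],"dr":[0,0,0]},{"hand":-0.15,"linear":[0,-1,0],"dr":[0,0,0]}]'
```

```text
t: 3.25
eef_pos: [478.9, -0.2, 250.4]
tcp_rot: [2.202, 0.044, -2.201]
wrist_force: [0.1, 0.1, 0.6]
width: 36.5
```

```bash
python3 -m crank '[{"hand":-0.15,"linear":[0,-1,-0.1],"dr":[0,0,0]},{"hand":-0.15,"linear":[0,-1,-0.13],"dr":[0,0,0]},{"hand":-0.15,"linear":[0,-1,0],"dr":[0,0,0]},{"hand":-0.15,"linear":[0,-1,0],"dr":[0,0,0]},{"hand":-0.15,"linear":[0,-1,0],"dr":[0,0,0]},{"hand":-0.15,"linear":[0,-1,0],"dr":[0,0,0]},{"hand":-0.15,"linear":[0,-1,0],"dr":[0,0,0]},{"hand":-0.15,"linear":[0,-1,0],"dr":[0,0,0]},{"hand":-0.15,"linear":[0,-0.28,0],"dr":[0,0,0]}]'
python3 - <<'E'
from h import *
import cv2
for n in("scene","side","wrist"):
    d=cam(n);im=d["image"][:,:,::-1].copy()
    if n!="wrist":
        u,v=proj(d,[476,240,190]).astype(int);im=cv2.resize(im[v-60:v+60,u-80:u+80],None,fx=5,fy=5,interpolation=cv2.INTER_CUBIC)
    cv2.imwrite(f"pics/{n}2.png",im)
print(bot.observe()["eef_pos"])
E
```

```text
t: 4.38
eef_pos: [475.6, 249.1, 250.2]
tcp_rot: [2.2, 0.047, -2.2]
wrist_force: [0.2, -0.6, -0.2]
width: 36.5
[475.81626672 246.62413738 250.13225089]
```

View pics/wrist2.png

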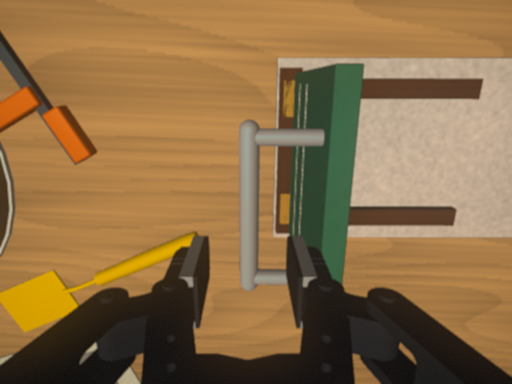

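View pics/side2.png

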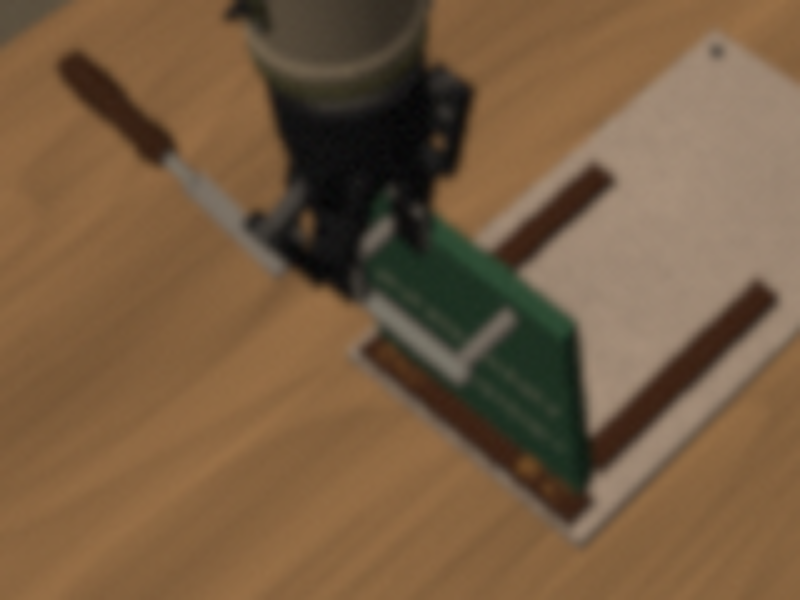

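```bash
python3 - <<'E'
from h import *
d=cam("wrist");print(plane(d,(250,124),182),plane(d,(249,288),182),plane(d,(249,206),182))
print(bot.observe()["eef_pos"])
E
python3 -m crank '[{"hand":-0.15,"linear":[0.7,0,0],"dr":[0,0,0]},{"hand":-0.15,"linear":[0.7,0,0],"dr":[0,0,0]},{"hand":-0.15,"linear":[0.2,0,0],"dr":[0,0,0]},{"hand":-0.15,"linear":[0,0,0],"dr":[0,0,0]}]'
```

```text
[530.90227086 247.54964969 182.        ] [423.20619311 243.64713578 182.        ] [481.31998841 246.05881924 182.        ]
[475.93749384 246.01569097 250.17331642]
t: 5.08
eef_pos: [476.0, 246.5, 202.3]
tcp_rot: [2.201, 0.042, -2.202]
wrist_force: [-0.3, 0.1, 0.7]
width: 36.1
```

```bash
python3 -m crank '[{"hand":-0.15,"linear":[0.35,0,0],"dr":[0,0,0]},{"hand":-0.15,"linear":[0.3,0,0],"dr":[0,0,0]},{"hand":-0.15,"linear":[0,0,0],"dr":[0,0,0]}]'
python3 - <<'E'
from h import *
import cv2
d=cam("wrist");cv2.imwrite("pics/w3.png",d["image"][:,:,::-1])
E
```

```text
t: 5.45
eef_pos: [475.5, 247.1, 182.0]
tcp_rot: [2.2, 0.043, -2.202]
wrist_force: [-0.2, 0.4, 0.8]
width: 36.7
```

View pics/w3.png

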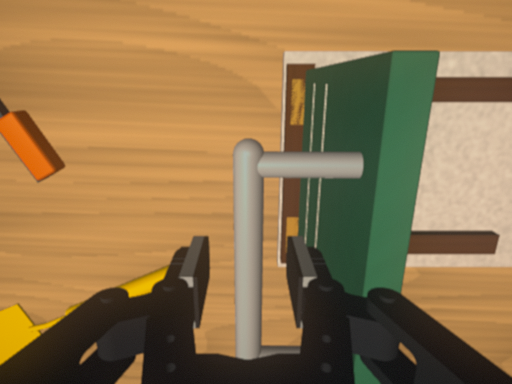

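The bar runs between the fingers at column 248, and nothing is touching yet. I'll close on it.

```bash
python3 -m crank '[{"hand":-1,"linear":[0,0,0],"dr":[0,0,0]},{"hand":-1,"linear":[0,0,0],"dr":[0,0,0]},{"hand":-1,"linear":[0,0,0],"dr":[0,0,0]},{"hand":-1,"linear":[0,0,0],"dr":[0,0,0]}]'
python3 - <<'E'
import numpy as np
r=np.hypot(160,56);a0=np.arctan2(56,160)
# angles; tool frame: x down, y=-apron y
th=np.array([1.57-0.1*k for k in range(16)]+[0])
y=-160*np.cos(th)+56*np.sin(th);z=160*np.sin(th)+56*np.cos(th)
for k in range(len(th)-1):print(round(th[k],2),'->',round(th[k+1],2),(-(z[k+1]-z[k])/30).round(3),(-(y[k+1]-y[k])/30).round(3), 'abs',y[k+1].round(1),(22+z[k+1]).round(1))
E
```

```text
t: 6.0
eef_pos: [476.0, 247.5, 183.0]
tcp_rot: [2.202, 0.045, -2.201]
wrist_force: [-0.0, 0.6, 3.3]
width: 9.8
1.57 -> 1.47 -0.159 0.542 abs 39.6 186.8
1.47 -> 1.37 -0.104 0.555 abs 23.0 190.0
1.37 -> 1.27 -0.048 0.563 abs 6.1 191.4
1.27 -> 1.17 0.008 0.565 abs -10.9 191.2
1.17 -> 1.07 0.064 0.561 abs -27.7 189.2
1.07 -> 0.97 0.12 0.552 abs -44.3 185.6
0.97 -> 0.87 0.175 0.537 abs -60.4 180.4
0.87 -> 0.77 0.227 0.517 abs -75.9 173.6
0.77 -> 0.67 0.278 0.492 abs -90.6 165.3
0.67 -> 0.57 0.325 0.462 abs -104.5 155.5
0.57 -> 0.47 0.37 0.427 abs -117.3 144.4
0.47 -> 0.37 0.411 0.388 abs -128.9 132.1
0.37 -> 0.27 0.447 0.345 abs -139.3 118.6
0.27 -> 0.17 0.48 0.298 abs -148.2 104.3
0.17 -> 0.07 0.507 0.249 abs -155.7 89.1
0.07 -> 0.0 0.368 0.144 abs -160.0 78.0
```

```bash
python3 -m crank '[{"hand":-1,"linear":[-0.08,0.27,0],"dr":[0,0,0]},{"hand":-1,"linear":[-0.08,0.27,0],"dr":[0,0,0]},{"hand":-1,"linear":[-0.05,0.278,0],"dr":[0,0,0]},{"hand":-1,"linear":[-0.05,0.278,0],"dr":[0,0,0]},{"hand":-1,"linear":[-0.024,0.281,0],"dr":[0,0,0]},{"hand":-1,"linear":[-0.024,0.281,0],"dr":[0,0,0]},{"hand":-1,"linear":[0.004,0.282,0],"dr":[0,0,0]},{"hand":-1,"linear":[0.004,0.282,0],"dr":[0,0,0]},{"hand":-1,"linear":[0.032,0.28,0],"dr":[0,0,0]},{"hand":-1,"linear":[0.032,0.28,0],"dr":[0,0,0]}]'
python3 - <<'E'
from h import *
print(bot.observe()["eef_pos"],bot.observe()["wrist_force"])
E
```

```text
t: 7.25
eef_pos: [479.4, 163.2, 190.4]
tcp_rot: [2.203, 0.044, -2.2]
wrist_force: [-0.4, -0.0, 6.8]
width: 9.7
[479.42496485 163.17386121 190.36070848] [-0.36330821 -0.03454947  6.82214202]
```

```bash
python3 -m crank '[{"hand":-1,"linear":[0.06,0.276,0],"dr":[0,0,0]},{"hand":-1,"linear":[0.06,0.276,0],"dr":[0,0,0]},{"hand":-1,"linear":[0.087,0.269,0],"dr":[0,0,0]},{"hand":-1,"linear":[0.087,0.269,0],"dr":[0,0,0]},{"hand":-1,"linear":[0.114,0.259,0],"dr":[0,0,0]},{"hand":-1,"linear":[0.114,0.259,0],"dr":[0,0,0]},{"hand":-1,"linear":[0.139,0.246,0],"dr":[0,0,0]},{"hand":-1,"linear":[0.139,0.246,0],"dr":[0,0,0]},{"hand":-1,"linear":[0.163,0.231,0],"dr":[0,0,0]},{"hand":-1,"linear":[0.163,0.231,0],"dr":[0,0,0]}]'
```

```text
t: 8.5
eef_pos: [482.5, 85.9, 155.8]
tcp_rot: [2.202, 0.042, -2.201]
wrist_force: [1.1, -2.0, 6.1]
width: 9.9
```

```bash
python3 -m crank '[{"hand":-1,"linear":[0.185,0.214,0],"dr":[0,0,0]},{"hand":-1,"linear":[0.185,0.214,0],"dr":[0,0,0]},{"hand":-1,"linear":[0.205,0.194,0],"dr":[0,0,0]},{"hand":-1,"linear":[0.205,0.194,0],"dr":[0,0,0]},{"hand":-1,"linear":[0.223,0.172,0],"dr":[0,0,0]},{"hand":-1,"linear":[0.223,0.172,0],"dr":[0,0,0]},{"hand":-1,"linear":[0.24,0.149,0],"dr":[0,0,0]},{"hand":-1,"linear":[0.24,0.149,0],"dr":[0,0,0]},{"hand":-1,"linear":[0.2,0.1,0],"dr":[0,0,0]},{"hand":-1,"linear":[0,0,0],"dr":[0,0,0]}]'
python3 - <<'E'
from h import *
import cv2
d=cam("side");im=d["image"][:,:,::-1].copy()
u,v=proj(d,[480,70,40]).astype(int);im=cv2.resize(im[v-60:v+60,u-80:u+80],None,fx=5,fy=5,interpolation=cv2.INTER_CUBIC)
cv2.imwrite("pics/s4.png",im);print(bot.observe()["wrist_force"],bot.observe()["eef_pos"])
E
```

```text
t: 9.75
eef_pos: [484.3, 38.5, 98.2]
tcp_rot: [2.201, 0.04, -2.202]
wrist_force: [2.6, -8.8, 1.9]
width: 9.6
[ 2.55423354 -8.16055134  2.7887341 ] [484.33365287  38.60412192  98.32593085]
```

View pics/s4.png

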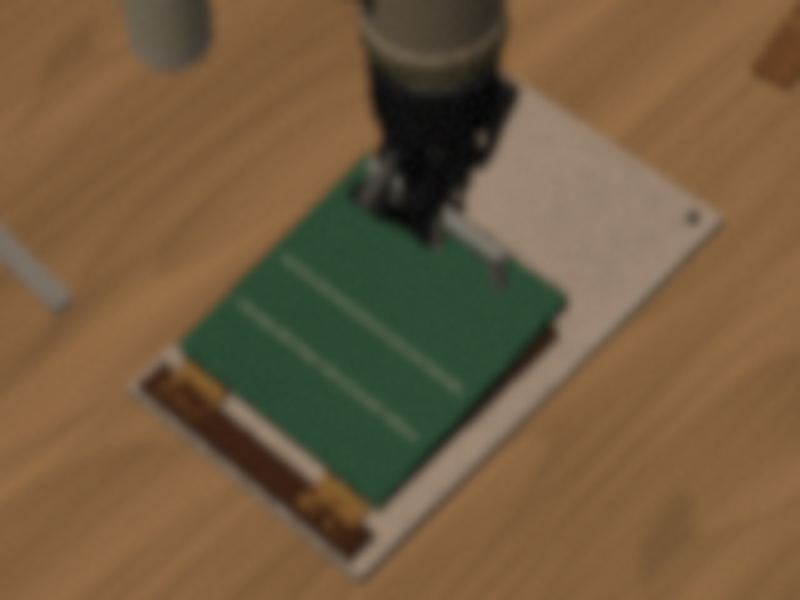

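```bash
python3 -m crank '[{"hand":-1,"linear":[0.15,0.1,0],"dr":[0,0,0]},{"hand":-1,"linear":[0.15,0.1,0],"dr":[0,0,0]},{"hand":-1,"linear":[0.12,0.06,0],"dr":[0,0,0]},{"hand":-1,"linear":[0.1,0.05,0],"dr":[0,0,0]},{"hand":-1,"linear":[0,0,0],"dr":[0,0,0]}]'
```

```text
t: 10.42
eef_pos: [484.6, 31.4, 82.9]
tcp_rot: [2.201, 0.045, -2.201]
wrist_force: [2.6, -0.1, -2.9]
width: 9.8
```

```bash
python3 -m crank '[{"hand":-1,"linear":[0.06,0.03,0],"dr":[0,0,0]},{"hand":-1,"linear":[0.05,0.03,0],"dr":[0,0,0]},{"hand":-1,"linear":[0,0,0],"dr":[0,0,0]}]'
python3 -m crank '[{"hand":-1,"linear":[0.04,0.01,0],"dr":[0,0,0]},{"hand":-1,"linear":[0,0,0],"dr":[0,0,0]}]'
python3 -m crank '[{"hand":-1,"linear":[0.04,0.01,0],"dr":[0,0,0]},{"hand":-1,"linear":[0,0,0],"dr":[0,0,0]}]'
```

```text
t: 10.8
eef_pos: [484.6, 30.1, 79.8]
tcp_rot: [2.201, 0.046, -2.201]
wrist_force: [2.3, 3.5, -4.1]
width: 9.5
t: 11.05
eef_pos: [484.7, 29.6, 78.7]
tcp_rot: [2.201, 0.046, -2.201]
wrist_force: [2.0, 6.2, -3.2]
width: 9.7
t: 11.3
eef_pos: [484.7, 29.2, 77.5]
tcp_rot: [2.201, 0.045, -2.201]
wrist_force: [2.6, 5.8, -2.7]
width: 10.0
```

```bash
python3 -m crank '[{"hand":-1,"linear":[0.04,-0.01,0],"dr":[0,0,0]},{"hand":-1,"linear":[0,0,0],"dr":[0,0,0]}]'
python3 -m crank '[{"hand":-1,"linear":[0.04,-0.01,0],"dr":[0,0,0]},{"hand":-1,"linear":[0,0,0],"dr":[0,0,0]}]'
python3 - <<'E'
from h import *
import cv2
d=cam("side");im=d["image"][:,:,::-1].copy()
u,v=proj(d,[480,50,40]).astype(int);im=cv2.resize(im[v-60:v+60,u-80:u+80],None,fx=5,fy=5,interpolation=cv2.INTER_CUBIC)
cv2.imwrite("pics/s5.png",im);print(bot.observe()["wrist_force"],bot.observe()["eef_pos"])
E
```

```text
t: 11.55
eef_pos: [484.7, 28.8, 76.3]
tcp_rot: [2.201, 0.044, -2.201]
wrist_force: [2.7, 2.2, -1.8]
width: 10.0
t: 11.8
eef_pos: [484.7, 28.4, 75.2]
tcp_rot: [2.201, 0.042, -2.201]
wrist_force: [3.2, -2.4, 0.4]
width: 9.7
[ 3.53807562 -3.50388464  1.83980654] [484.69646086  28.44827468  75.16626306]
```

View pics/s5.png

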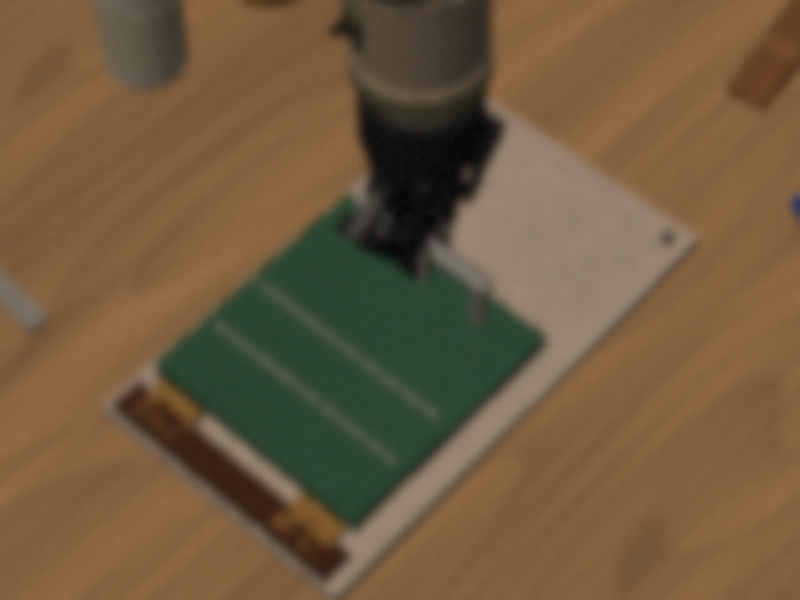

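```bash
python3 -m crank '[{"hand":-1,"linear":[0.04,0.01,0],"dr":[0,0,0]},{"hand":-1,"linear":[0,0,0],"dr":[0,0,0]}]'
python3 -m crank '[{"hand":-1,"linear":[0.04,0.01,0],"dr":[0,0,0]},{"hand":-1,"linear":[0,0,0],"dr":[0,0,0]}]'
```

```text
t: 12.1
eef_pos: [484.8, 28.1, 74.0]
tcp_rot: [2.202, 0.042, -2.201]
wrist_force: [4.2, -5.3, 1.9]
width: 9.4
t: 12.35
eef_pos: [484.7, 27.7, 72.7]
tcp_rot: [2.201, 0.042, -2.201]
wrist_force: [4.0, -4.3, -0.9]
width: 10.2
```

Run:
```python
from h import *
import cv2
for n in("scene","side"):
    d=cam(n);im=d["image"][:,:,::-1].copy()
    u,v=proj(d,[480,50,40]).astype(int);print(n,u,v)
    ax=np.array([.9992,.04]);ay=np.array([-.04,.9992]);A=np.array([485.3,9.5])
    im=cv2.resize(im[v-60:v+60,u-80:u+80],None,fx=5,fy=5,interpolation=cv2.INTER_CUBIC)
    for x in(-85,85):
      for z,c in((36,(0,0,255)),(44,(255,0,255))):
        q=proj(d,[*(A+ax*x),z]);q=((q-[u-80,v-60]+.5)*5).astype(int);cv2.circle(im,tuple(q),3,c,-1)
    cv2.imwrite(f"pics/{n}6.png",im)
```

```text
scene 270 197
side 247 220
```

View pics/scene6.png

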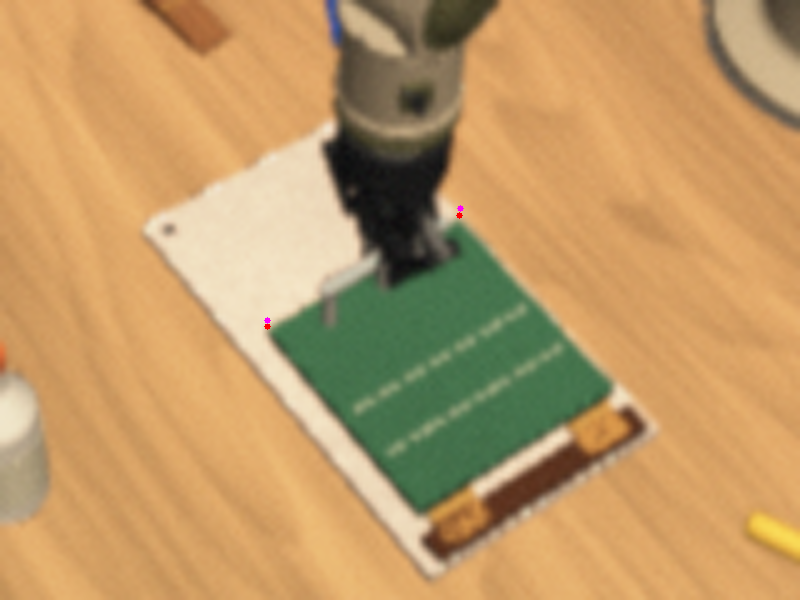

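View pics/side6.png

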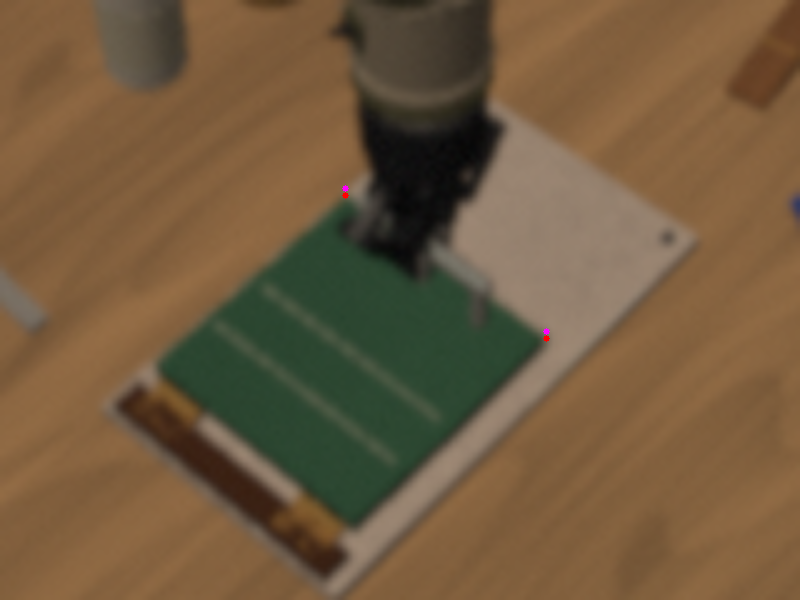

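```bash
python3 -m crank '[{"hand":-0.7,"linear":[0,0,0],"dr":[0,0,0]},{"hand":-0.5,"linear":[0,0,0],"dr":[0,0,0]},{"hand":-0.2,"linear":[0,0,0],"dr":[0,0,0]},{"hand":-0.2,"linear":[0,0,0],"dr":[0,0,0]},{"hand":-0.1,"linear":[0,0,0],"dr":[0,0,0]},{"hand":-0.1,"linear":[0,0,0],"dr":[0,0,0]}]'
python3 - <<'E'
from h import *
import cv2
d=cam("wrist");cv2.imwrite("pics/w7.png",d["image"][:,:,::-1])
E
```

```text
t: 13.2
eef_pos: [484.6, 28.8, 72.8]
tcp_rot: [2.201, 0.044, -2.201]
wrist_force: [0.6, -0.7, 0.4]
width: 38.4
```

View pics/w7.png

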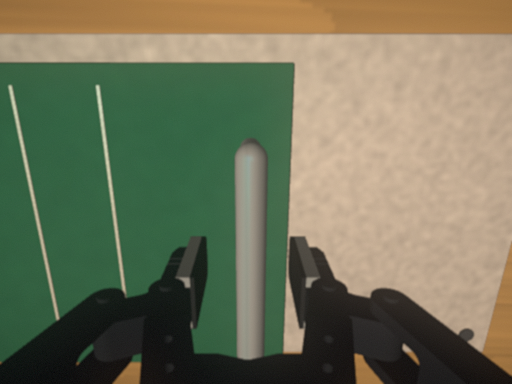

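```bash
python3 -m crank '[{"hand":-0.1,"linear":[-0.5,0,0],"dr":[0,0,0]},{"hand":-0.1,"linear":[-1,0,0],"dr":[0,0,0]},{"hand":-0.1,"linear":[-1,0,0],"dr":[0,0,0]},{"hand":0.3,"linear":[-1,0,0],"dr":[0,0,0]},{"hand":0.5,"linear":[-0.5,1,0.1],"dr":[0,0,0]},{"hand":0.5,"linear":[0,1,0.1],"dr":[0,0,0]},{"hand":0.5,"linear":[0,1,0.1],"dr":[0,0,0]},{"hand":0.5,"linear":[0,1,0.1],"dr":[0,0,0]},{"hand":0.5,"linear":[0,1,0.1],"dr":[0,0,0]},{"hand":0.5,"linear":[0,1,0.1],"dr":[0,0,0]},{"hand":0.5,"linear":[0,1,0.1],"dr":[0,0,0]},{"hand":0.5,"linear":[0,1,0.1],"dr":[0,0,0]}]'
python3 -m crank '[{"hand":0.5,"linear":[0,1,0.1],"dr":[0,0,0]},{"hand":0.5,"linear":[0,1,0.1],"dr":[0,0,0]},{"hand":0.5,"linear":[0,1,0.1],"dr":[0,0,0]},{"hand":0.5,"linear":[0,0,0],"dr":[-0.118,0,0]},{"hand":0.5,"linear":[0,0,0],"dr":[-0.118,0,0]},{"hand":0.5,"linear":[0,0,0],"dr":[-0.118,0,0]},{"hand":0.5,"linear":[0,0,0],"dr":[-0.118,0,0]},{"hand":0.5,"linear":[0,0,0],"dr":[-0.118,0,0]},{"hand":0.5,"linear":[0,0,0],"dr":[-0.118,0,0]},{"hand":0.5,"linear":[0,0,0],"dr":[-0.118,0,0]},{"hand":0.5,"linear":[0,0,0],"dr":[-0.118,0,0]},{"hand":0.5,"linear":[0,0,0],"dr":[-0.118,0,0]}]'
python3 - <<'E'
from h import *
import cv2
from scipy.spatial.transform import Rotation as Ro
d=cam("wrist");cv2.imwrite("pics/w8.png",d["image"][:,:,::-1]);o=bot.observe()
print(o["eef_pos"],Ro.from_rotvec(o["tcp_rot"]).as_matrix().round(3), o["joint_positions"])
d=cam("side");im=d["image"][:,:,::-1].copy()
u,v=proj(d,[480,50,40]).astype(int);im=cv2.resize(im[v-60:v+60,u-80:u+80],None,fx=5,fy=5,interpolation=cv2.INTER_CUBIC)
cv2.imwrite("pics/s8.png",im)
E
```

```text
t: 14.75
eef_pos: [469.9, -213.1, 193.9]
tcp_rot: [2.202, 0.044, -2.2]
wrist_force: [-0.1, 0.4, -0.1]
width: 63.9
t: 16.25
eef_pos: [464.5, -302.6, 193.9]
tcp_rot: [1.102, 1.273, -1.104]
wrist_force: [-0.1, -0.5, -1.0]
width: 64.5
[ 464.37965552 -302.81652501  193.70621855] [[-0.     0.989  0.151]
 [-0.001  0.151 -0.989]
 [-1.    -0.001  0.001]] [ 0.86022673  0.52070429 -0.54894902  2.02338142  0.41397658  0.70624891
  0.20128538]
```

View pics/w8.png

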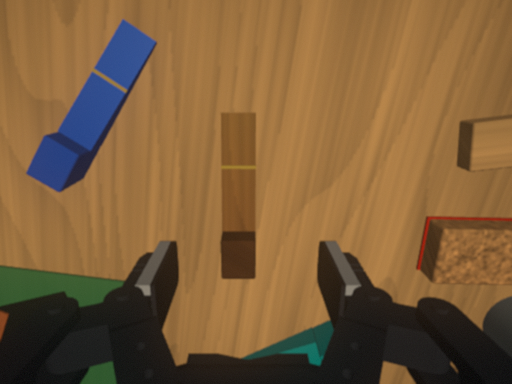

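View pics/s8.png

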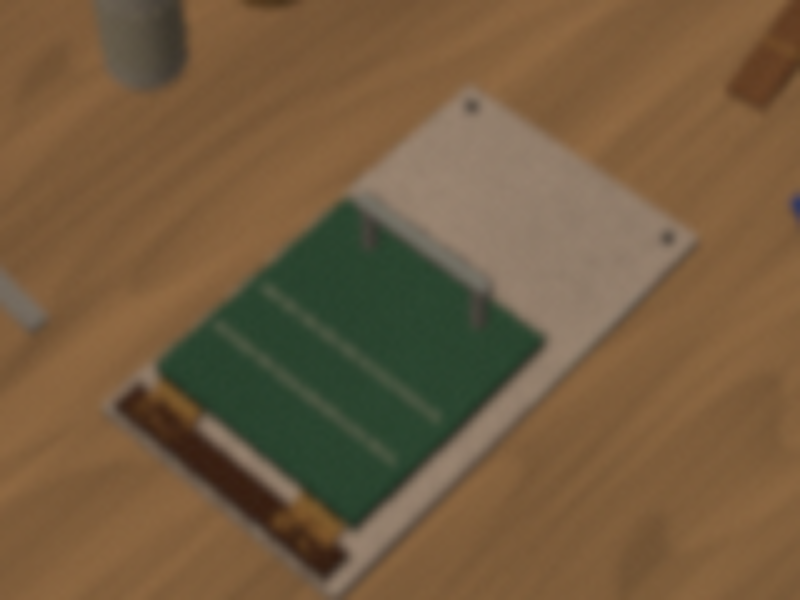

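Run:
```python
from h import *
import cv2
from scipy.spatial.transform import Rotation as Ro
d=cam("wrist");im=d["image"];o=bot.observe();T=Ro.from_rotvec(o["tcp_rot"]).as_matrix();p=np.array(o["eef_pos"])
cv2.imwrite("pics/w8z.png",cv2.resize(im[100:300,190:290,::-1],None,fx=3,fy=3,interpolation=cv2.INTER_CUBIC))
for n,q,z in(("blk FL",(221,233),45),("blk FR",(256,233),45),("blk BL",(221,278),45),("blk BR",(256,278),45),("back bottom",(238,278),0),("tipL",(221.5,113),6),("tipR",(256,113),6),("line",(238,167),14)):
    w=plane(d,q,z);print(n,w.round(1),"tool",(T.T@(w-p)).round(1))
```

```text
blk FL [ 448.7 -356.6   45. ] tool [148.5 -22.8  51.2]
blk FR [ 479.6 -352.2   45. ] tool [148.5   8.3  51.1]
blk BL [ 454.  -402.3   45. ] tool [148.5 -23.7  97.2]
blk BR [ 486.3 -397.7   45. ] tool [148.5   8.9  97. ]
back bottom [ 472.2 -428.9    0. ] tool [193.6  -9.2 126. ]
tipL [ 434.5 -256.3    6. ] tool [187.5 -23.5 -50.1]
tipR [ 465.6 -251.9    6. ] tool [187.5   7.9 -50.3]
line [ 456.  -302.3   14. ] tool [179.5  -8.4  -1.6]
```

View pics/w8z.png

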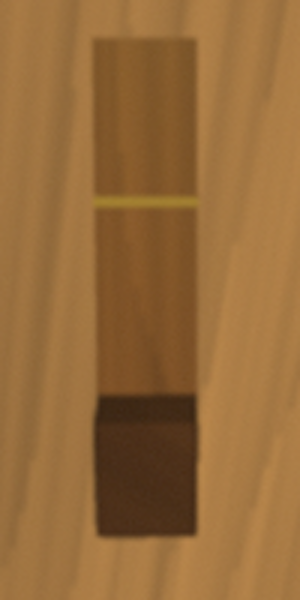

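```bash
python3 -m crank '[{"hand":0.5,"linear":[0,-0.25,0.9],"dr":[0,0,0]},{"hand":0.5,"linear":[0,0,0.9],"dr":[0,0,0]},{"hand":0.5,"linear":[0,0,0.83],"dr":[0,0,0]},{"hand":0.5,"linear":[1,0,0],"dr":[0,0,0]},{"hand":0.5,"linear":[1,0,0],"dr":[0,0,0]},{"hand":0.5,"linear":[1,0,0],"dr":[0,0,0]},{"hand":0.5,"linear":[0.7,0,0],"dr":[0,0,0]},{"hand":0.5,"linear":[0,0,0],"dr":[0,0,0]}]'
python3 - <<'E'
from h import *
import cv2
d=cam("wrist");cv2.imwrite("pics/w9.png",d["image"][:,:,::-1])
d=cam("side");im=d["image"][:,:,::-1].copy()
u,v=proj(d,[465,-370,40]).astype(int);u=max(min(u,432),80);v=max(v,60);im=cv2.resize(im[v-60:v+60,u-80:u+80],None,fx=5,fy=5,interpolation=cv2.INTER_CUBIC)
cv2.imwrite("pics/s9.png",im)
E
```

```text
t: 17.4
eef_pos: [467.6, -381.1, 80.9]
tcp_rot: [1.109, 1.272, -1.111]
wrist_force: [-0.5, 0.2, 0.2]
width: 64.1
```

View pics/w9.png

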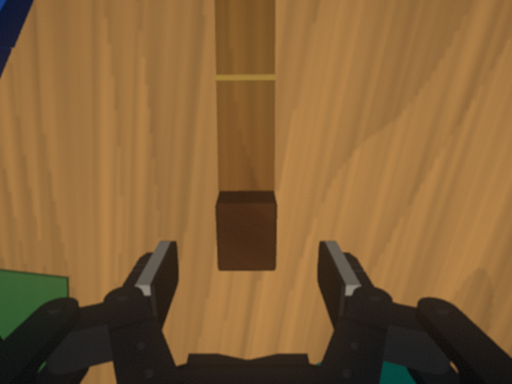

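View pics/s9.png

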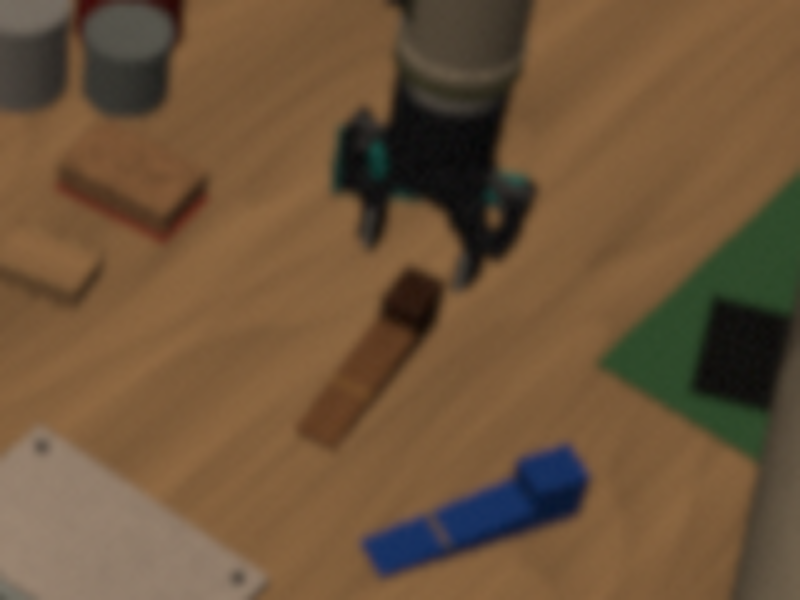

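Run:
```python
from h import *
from scipy.spatial.transform import Rotation as Ro
d=cam("wrist");o=bot.observe();T=Ro.from_rotvec(o["tcp_rot"]).as_matrix();p=np.array(o["eef_pos"])
for q in((217,205),(277,205),(217,270),(277,270)):
    w=plane(d,q,45);print(w.round(1),(T.T@(w-p)).round(1))
i=cam("side")
for q in((322,120),(357,128),(322,130),(357,133)):
    w=plane(i,q,20);print("teal",w.round(1),(T.T@(w-p)).round(1))
```

```text
[ 451.5 -366.7   45. ] [ 37.9 -15.1 -17.3]
[ 482.  -362.5   45. ] [ 37.9  15.7 -17.3]
[ 455.6 -404.4   45. ] [ 37.9 -16.1  20.6]
[ 488.1 -400.    45. ] [37.9 16.7 20.6]
teal [ 611.  -494.1   20. ] [ 63.1 125.7 130.5]
teal [ 487.7 -549.7   20. ] [ 63.1  -3.9 168.9]
teal [ 576.5 -450.4   20. ] [63.  97.5 82.5]
teal [ 471.9 -527.4   20. ] [ 63.  -16.7 144.7]
```

```bash
python3 -m crank '[{"hand":0.5,"linear":[0.8,0,0.05],"dr":[0,0,0]},{"hand":0.5,"linear":[0.7,0,0],"dr":[0,0,0]},{"hand":0.5,"linear":[0.4,0,0],"dr":[0,0,0]},{"hand":0.5,"linear":[0,0,0],"dr":[0,0,0]},{"hand":-1,"linear":[0,0,0],"dr":[0,0,0]},{"hand":-1,"linear":[0,0,0],"dr":[0,0,0]},{"hand":-1,"linear":[0,0,0],"dr":[0,0,0]},{"hand":-1,"linear":[0,0,0],"dr":[0,0,0]},{"hand":-1,"linear":[0,0,0],"dr":[0,0,0]}]'
```

```text
t: 18.73
eef_pos: [468.8, -383.4, 25.8]
tcp_rot: [1.107, 1.269, -1.107]
wrist_force: [-1.3, 0.2, 6.5]
width: 31.1
```

```bash
python3 -m crank '[{"hand":-1,"linear":[-0.5,0,0],"dr":[0,0,0]},{"hand":-1,"linear":[-0.8,0,0],"dr":[0,0,0]},{"hand":-1,"linear":[-0.5,0,0],"dr":[0.07,0,0]},{"hand":-1,"linear":[0,0.27,-0.95],"dr":[0,0,0]},{"hand":-1,"linear":[0,0.27,-0.95],"dr":[0,0,0]},{"hand":-1,"linear":[0,0.27,-0.95],"dr":[0,0,0]},{"hand":-1,"linear":[0,0.26,-0.95],"dr":[0,0,0]},{"hand":-1,"linear":[0,0,-0.95],"dr":[0,0,0]},{"hand":-1,"linear":[0,0,-0.95],"dr":[0,0,0]},{"hand":-1,"linear":[0,0,-0.95],"dr":[0,0,0]},{"hand":-1,"linear":[0,0,-0.9],"dr":[0,0,0]},{"hand":-1,"linear":[0,0,0],"dr":[0,0,0]}]'
python3 - <<'E'
from h import *
import cv2
from scipy.spatial.transform import Rotation as Ro
o=bot.observe();print(o["eef_pos"],Ro.from_rotvec(o["tcp_rot"]).as_matrix().round(3),o["width"])
d=cam("wrist");cv2.imwrite("pics/w10.png",d["image"][:,:,::-1])
d=cam("side");im=d["image"][:,:,::-1].copy()
u,v=proj(d,[485,-80,40]).astype(int);im=cv2.resize(im[v-60:v+60,u-80:u+80],None,fx=5,fy=5,interpolation=cv2.INTER_CUBIC)
cv2.imwrite("pics/s10.png",im)
E
```

```text
t: 20.23
eef_pos: [494.7, -153.5, 79.7]
tcp_rot: [1.187, 1.224, -1.185]
wrist_force: [0.2, -0.8, -0.8]
width: 31.5
[ 494.74008081 -153.50801898   79.73375838] [[ 0.001  1.     0.031]
 [ 0.001  0.031 -1.   ]
 [-1.     0.001 -0.001]] 31.452713916927035
```

View pics/w10.png

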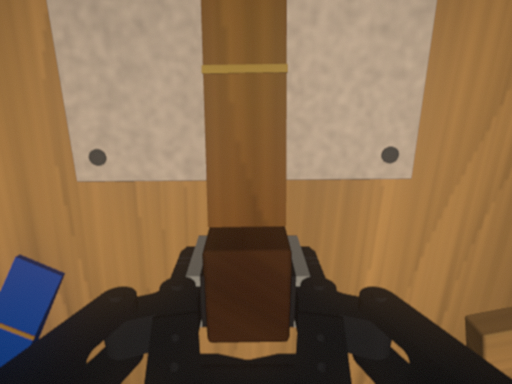

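View pics/s10.png

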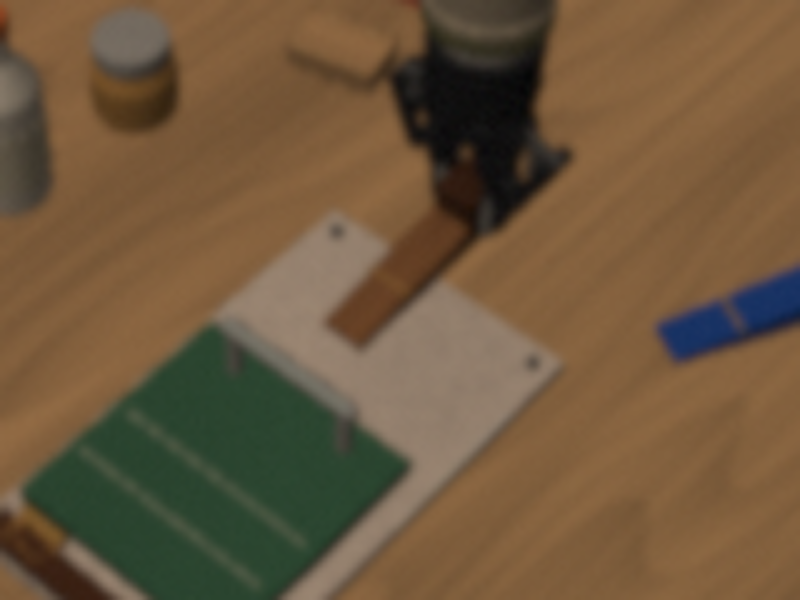

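Run:
```python
from h import *
from scipy.spatial.transform import Rotation as Ro
d=cam("wrist");o=bot.observe();T=Ro.from_rotvec(o["tcp_rot"]).as_matrix();p=np.array(o["eef_pos"])
A=plane(d,(77,181),12);B=plane(d,(411,178),12);C=plane(d,(97,157),12);D=plane(d,(390,155),12)
L=plane(d,(50,20),12);Rr=plane(d,(433,20),12)
print(A,B,np.linalg.norm(B-A),"yaw",np.arctan2(*(B-A)[[1,0]]),np.arctan2(*(D-C)[[1,0]]),(C+D)/2)
for m in((A+B)/2,(C+D)/2,(L+Rr)/2):print((T.T@(m-p)).round(1))
# wedge centreline, relative to tool, heights: underside ~ p.z-25.8
for q,h in(((202.5,67),14),((287,67),14),((204,15),8),((286.5,15),8)):
    w=plane(d,q,p[2]-25.8+h);print(w.round(1),(T.T@(w-p)).round(1))
```

```text
[ 393.34249048 -137.68389823   12.        ] [ 591.41464201 -130.24916394   12.        ] 198.21163558911368 yaw 0.03751787193839864 0.03506870501509548 [ 491.80694708 -119.77441269   12.        ]
[ 67.2  -1.5 -22.7]
[ 67.2  -1.7 -36.9]
[  67.2   -2.5 -108.4]
[475.8 -73.7  67.5] [ 11.7 -16.4 -83.3]
[508.  -72.8  67.5] [ 11.8  15.8 -83.3]
[475.9 -54.9  61.5] [  17.7  -15.8 -102.2]
[507.3 -54.   61.5] [  17.7   15.6 -102.2]
```

```bash
python3 -m crank '[{"hand":-1,"linear":[0.6,-0.06,0],"dr":[-0.004,0,0]},{"hand":-1,"linear":[0.5,0,0],"dr":[0,0,0]},{"hand":-1,"linear":[0.2,0,0],"dr":[0,0,0]},{"hand":-1,"linear":[0,0,0],"dr":[0,0,0]}]'
python3 -m crank '[{"hand":-1,"linear":[0.05,0,0],"dr":[0,0,0]},{"hand":-1,"linear":[0,0,0],"dr":[0,0,0]}]'
python3 -m crank '[{"hand":-1,"linear":[0.04,0,0],"dr":[0,0,0]},{"hand":-1,"linear":[0,0,0],"dr":[0,0,0]}]'
```

```text
t: 20.88
eef_pos: [492.3, -155.9, 39.3]
tcp_rot: [1.184, 1.226, -1.185]
wrist_force: [0.2, 1.4, -1.1]
width: 31.6
t: 21.12
eef_pos: [492.7, -155.8, 38.5]
tcp_rot: [1.184, 1.225, -1.184]
wrist_force: [-0.4, 0.8, -0.6]
width: 31.5
t: 21.38
eef_pos: [492.7, -155.9, 37.7]
tcp_rot: [1.184, 1.224, -1.184]
wrist_force: [-0.8, 0.2, 6.0]
width: 31.0
```

```bash
python3 -m crank '[{"hand":-1,"linear":[0,0,-0.3],"dr":[0,0,0]},{"hand":-1,"linear":[0,0,-0.4],"dr":[0,0,0]},{"hand":-1,"linear":[0,0,-0.4],"dr":[0,0,0]},{"hand":-1,"linear":[0,0,-0.4],"dr":[0,0,0]},{"hand":-1,"linear":[0,0,0],"dr":[0,0,0]}]'
python3 - <<'E'
from h import *
import cv2
from scipy.spatial.transform import Rotation as Ro
o=bot.observe();print(o["eef_pos"],o["wrist_force"])
d=cam("wrist");cv2.imwrite("pics/w11.png",d["image"][:,:,::-1])
for n in("scene","side"):
    d=cam(n);im=d["image"][:,:,::-1].copy()
    u,v=proj(d,[485,-40,30]).astype(int);im=cv2.resize(im[v-50:v+50,u-66:u+66],None,fx=6,fy=6,interpolation=cv2.INTER_CUBIC)
    cv2.imwrite(f"pics/{n}11.png",im)
E
```

```text
t: 22.0
eef_pos: [491.4, -109.8, 37.7]
tcp_rot: [1.184, 1.225, -1.182]
wrist_force: [-1.0, 3.0, 8.0]
width: 31.6
[ 491.43607228 -109.76984998   37.70520248] [-0.97334326  2.96645105  8.00020181]
```

View pics/w11.png

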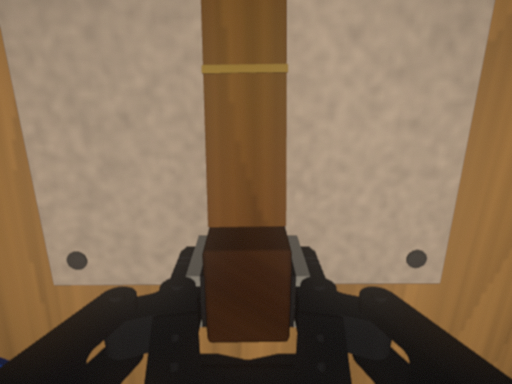

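View pics/side11.png

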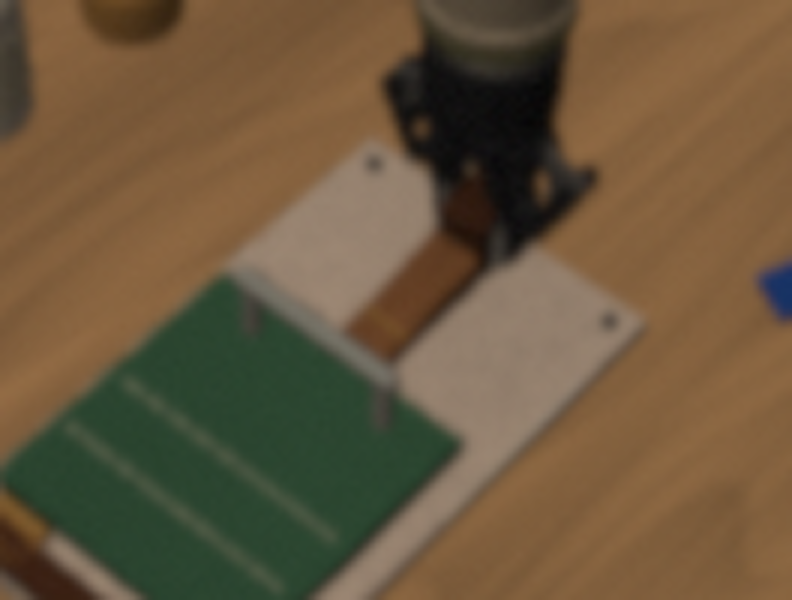

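View pics/scene11.png

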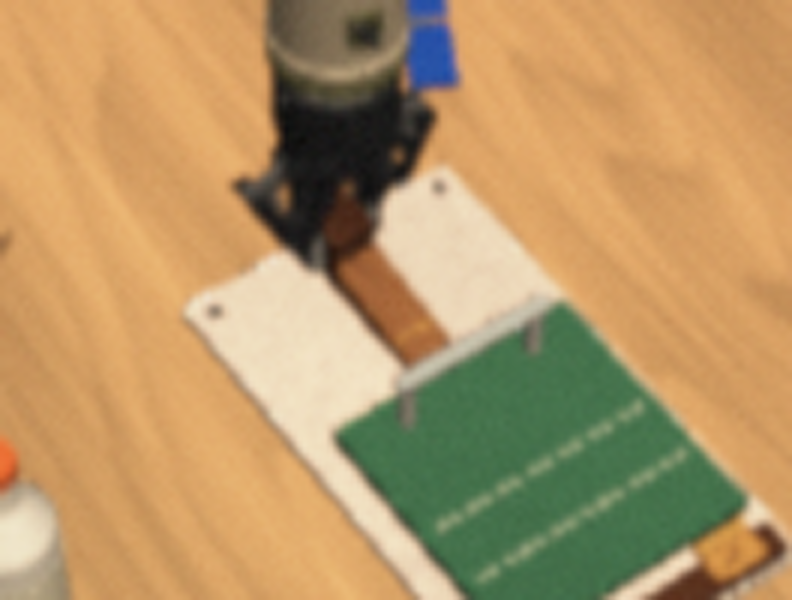

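Run:
```python
from h import *
from scipy.spatial.transform import Rotation as Ro
d=cam("wrist");o=bot.observe();T=Ro.from_rotvec(o["tcp_rot"]).as_matrix();p=np.array(o["eef_pos"])
# old camera for w7
T7=Ro.from_rotvec([2.201,.044,-2.201]).as_matrix();p7=np.array([484.6,28.8,72.8])
Rct=d["R"]@T; tct=d["R"]@p+d["t"]
e=dict(d);e["R"]=Rct@T7.T;e["t"]=tct-e["R"]@p7
ay=np.array([-.0375,.9993])
X=np.array([487,6.])
f=lambda w:((w[:2]-X)@ay).round(1)
for q in((294,66),(291,170),(288,250)):w=plane(e,q,36);print("w7 edge",w.round(1),f(w))
for q in((251,160),(251,300)):w=plane(e,q,78);print("w7 bar",w.round(1),f(w))
# plate far edge now
A=plane(d,(53,285),12);B=plane(d,(441,283),12);print("plate",A,B,f((A+B)/2),((B-A)[1]/(B-A)[0]).round(4))
print("line wrist",f(plane(d,(245,68.5),26)), "tcp",f(p))
for n,c,ln in(("side",[(235,278),(463,441)],(389,330)),("scene",[(337,435),(563,303)],(416,331))):
    k=cam(n);u,v=proj(k,[485,-40,30]).astype(int)
    g=lambda q:((q[0]+.5)/6-.5+u-66,(q[1]+.5)/6-.5+v-50)
    print(n,[(plane(k,g(q),36).round(1),f(plane(k,g(q),36))) for q in c],"line",plane(k,g(ln),26).round(1),f(plane(k,g(ln),26)))
```

```text
w7 edge [569.6  10.6  36. ] 1.5
w7 edge [521.4   8.1  36. ] 0.8
w7 edge [477.4   6.2  36. ] 0.5
w7 bar [535.1  28.8  78. ] 21.0
w7 bar [475.9  26.2  78. ] 20.6
plate [ 393.01310417 -135.48546746   12.        ] [ 592.29878041 -127.34498297   12.        ] -137.5 0.0408
line wrist -33.6 tcp -115.9
side [(array([561.5,  11.9,  36. ]), np.float64(3.1)), (array([400.8,   5.5,  36. ]), np.float64(2.8))] line [482.1 -25.8  26. ] -31.6
scene [(array([570.8,  18.8,  36. ]), np.float64(9.7)), (array([404.5,  11.6,  36. ]), np.float64(8.7))] line [486.5 -24.4  26. ] -30.4
```

```bash
python3 -m crank '[{"hand":-1,"linear":[0,0,-0.2],"dr":[0,0,0]},{"hand":-1,"linear":[0,0,-0.2],"dr":[0,0,0]},{"hand":-1,"linear":[0,0,-0.2],"dr":[0,0,0]},{"hand":-1,"linear":[0,0,-0.2],"dr":[0,0,0]},{"hand":-1,"linear":[0,0,0],"dr":[0,0,0]}]'
python3 - <<'E'
from h import *
import cv2
o=bot.observe();print(o["eef_pos"],o["wrist_force"])
d=cam("wrist");cv2.imwrite("pics/w12.png",d["image"][:,:,::-1])
for n in("scene","side"):
    d=cam(n);im=d["image"][:,:,::-1].copy()
    u,v=proj(d,[485,-10,30]).astype(int);print(n,u,v);im=cv2.resize(im[v-35:v+35,u-45:u+45],None,fx=8,fy=8,interpolation=cv2.INTER_CUBIC)
    cv2.imwrite(f"pics/{n}12.png",im)
E
```

```text
t: 22.92
eef_pos: [490.4, -88.6, 37.7]
tcp_rot: [1.184, 1.222, -1.187]
wrist_force: [0.2, -6.0, 6.6]
width: 31.6
[490.4004442  -88.58713801  37.71185346] [ 0.16833171 -6.04997123  6.64148196]
scene 259 187
side 259 210
```

View pics/w12.png

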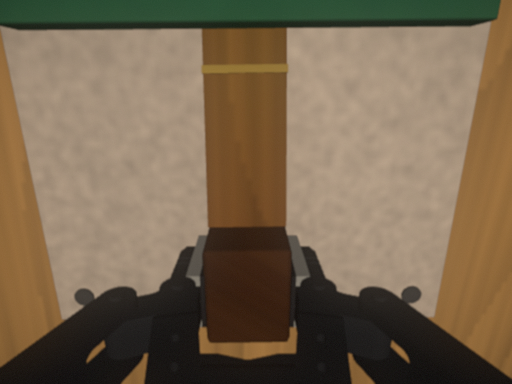

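View pics/side12.png

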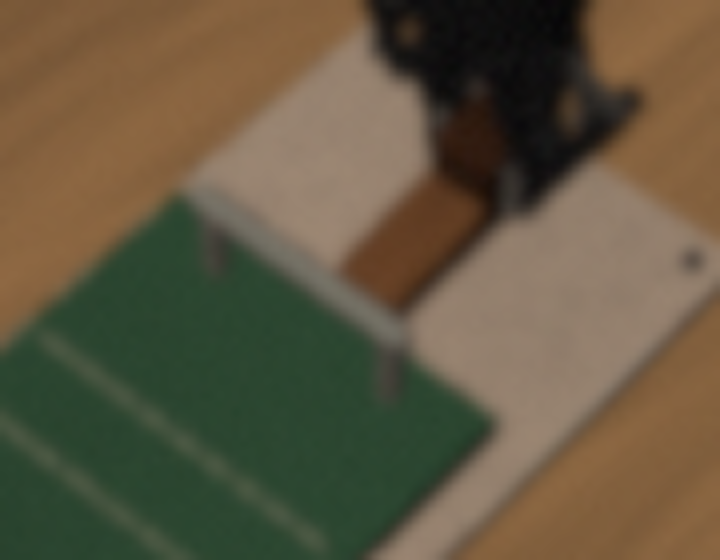

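View pics/scene12.png

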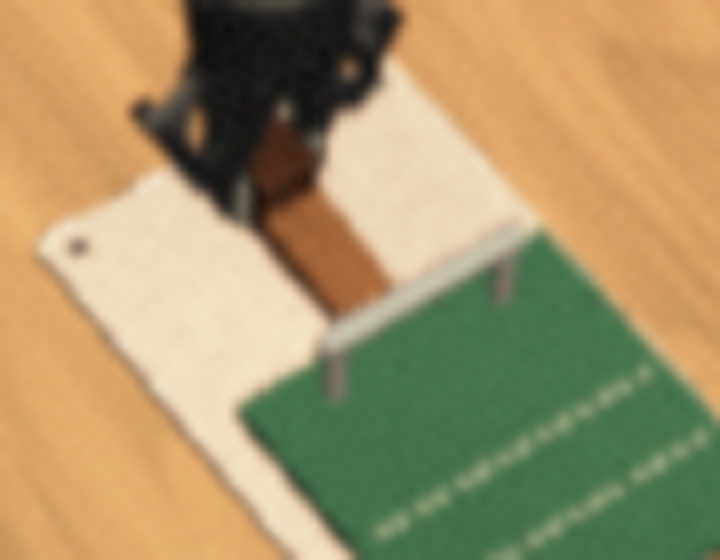

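```bash
cat > g.py <<'E'
from h import *
import cv2,sys
from scipy.spatial.transform import Rotation as Ro
d=cam("wrist");o=bot.observe();T=Ro.from_rotvec(o["tcp_rot"]).as_matrix();p=np.array(o["eef_pos"])
im=d["image"].astype(int);print(p.round(1),o["wrist_force"].round(1))
g=(im[:,:,1]-im[:,:,0])   # green board >0
for a,b in((60,180),(210,280),(310,430)):
    col=g[:130,a:b].mean(1);r=np.where(col>0)[0];r=r.max() if len(r) else -1
    r2=r+col[r]/(col[r]-col[r+1]); print(a,"edge row",round(r2,2))
    if a==210: er=r2
br=(im[:,:,0]-im[:,:,2])[:130,215:275].mean(1)+im[:130,215:275,0].mean(1)
s=br-np.median(br[int(er)+2:120]);s[:int(er)+2]=0;s[s<.4*s.max()]=0
lr=(s*np.arange(130)).sum()/s.sum();print("line row",lr)
l=plane(d,(245,lr),26)
z=26
for _ in range(10):
    e=plane(d,(245,er),z);gap=(T.T@(l-e))[2];z=26-gap*18/110
print("gap line->edge mm",gap.round(2),"edge z",round(z,2),"lift",round(z-22,2),"line in tool z",(T.T@(l-p))[2].round(1))
E
python3 g.py
```

```text
[490.4 -88.6  37.7] [-0.1 -6.6  6.3]
60 edge row 27.95
210 edge row 26.8
310 edge row 25.69
line row 67.79081632653062
gap line->edge mm 14.51 edge z 23.63 lift 1.63 line in tool z -82.5
```

```bash
python3 -m crank '[{"hand":-1,"linear":[0,0,-0.15],"dr":[0,0,0]},{"hand":-1,"linear":[0,0,-0.15],"dr":[0,0,0]},{"hand":-1,"linear":[0,0,-0.12],"dr":[0,0,0]},{"hand":-1,"linear":[0,0,0],"dr":[0,0,0]}]'
python3 g.py
```

```text
t: 23.62
eef_pos: [490.0, -76.4, 37.7]
tcp_rot: [1.184, 1.221, -1.187]
wrist_force: [-0.9, -8.3, 7.9]
width: 31.3
[489.9 -76.5  37.7] [ 0.1 -9.   6.4]
60 edge row 62.35
210 edge row 61.21
310 edge row 60.02
line row 67.80394815337058
gap line->edge mm 2.37 edge z 25.61 lift 3.61 line in tool z -82.5
```

```bash
python3 -m crank '[{"hand":-1,"linear":[0,0,-0.07],"dr":[0,0,0]},{"hand":-1,"linear":[0,0,0],"dr":[0,0,0]},{"hand":-1,"linear":[0,0,0],"dr":[0,0,0]}]'
python3 - <<'E'
from h import *
import cv2
o=bot.observe();print(o["eef_pos"],o["wrist_force"],o["width"])
d=cam("wrist");im=d["image"][:,:,::-1];cv2.imwrite("pics/w13.png",cv2.resize(im[20:180,120:370],None,fx=3,fy=3,interpolation=cv2.INTER_CUBIC))
d=cam("side");im=d["image"][:,:,::-1].copy()
u,v=proj(d,[485,20,30]).astype(int);im=cv2.resize(im[v-45:v+45,u-60:u+60],None,fx=6,fy=6,interpolation=cv2.INTER_CUBIC)
cv2.imwrite(f"pics/s13.png",im)
E
```

```text
t: 24.05
eef_pos: [489.9, -74.7, 37.7]
tcp_rot: [1.185, 1.221, -1.188]
wrist_force: [-0.1, -9.4, 5.8]
width: 31.5
[489.86029405 -74.7195219   37.71846296] [-0.06552874 -9.35854578  5.82262611] 31.52016114157248
```

View pics/w13.png

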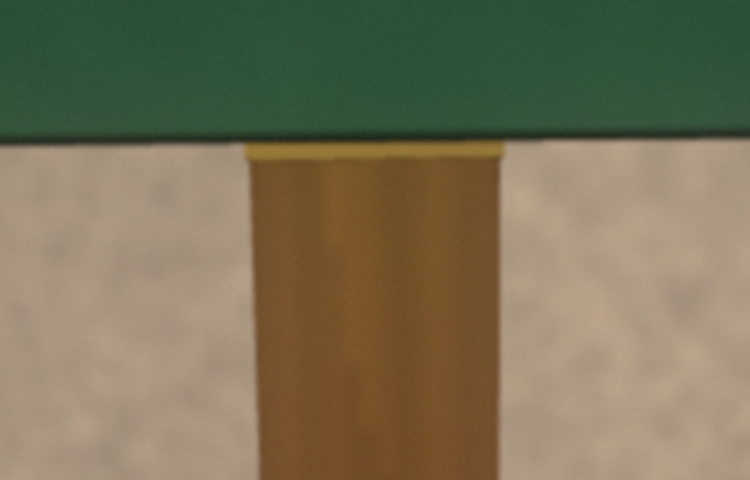

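View pics/s13.png

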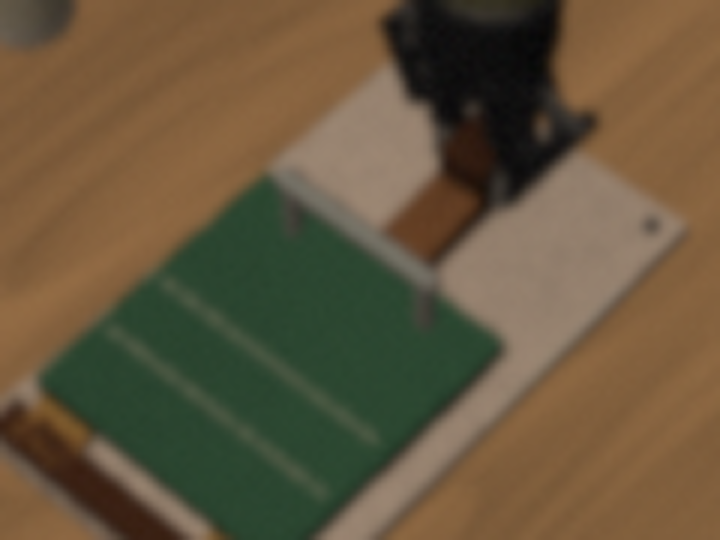

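```bash
python3 -c "
from cell import bot
o=bot.observe();print(o['t'],o['eef_pos'],o['width']);print(bot.finish_job())"
```

```text
24.15 [489.85688529 -74.70792943  37.73026426] 31.141162488006735
the job is handed in; nothing more can be done
None
```

The board is shut and the wedge is in under the middle of its free edge, still gripped. I handed the job in at about 24 s; no verdict was reported.

**What I did:** I lowered the green board by its bar onto the rests and opened the fingers. I took the brown wedge by its dark grip block and set it down on the base plate. I then pushed it in until the brass line reached the board's edge.

**Last checks:**
- **Line and lift:** in the last wrist picture the board's lower edge is at the brass line, within about 0.7 mm. That puts the lift at about 3.9 mm, judged from the ramp and not measured directly.
- **Position:** the wedge is about in the middle of the edge, to within 2 mm or so. It is flat on the plate, pressed down with about 6 N.
- **Grip:** the fingers read 31 mm on the 32 mm block, with about 9 N of push. Nothing else was touching the board.
- **Forces:** every reading I took stayed under about 12 N. I touched nothing else on the bench.

**What disagreed:**
- **Edge position:** the scene camera put the board's edge about 6 mm further on than the other views. I used the wrist camera for the final distance.
- **Bar height:** with the board shut, the fingers ended about 5 mm below the expected height on the bar without any clear contact force. I confirmed the board was shut from the pictures instead.

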